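Snap the LED tube into the studio lamp's spring clips

ROBOT

A 7-joint arm with a two-finger parallel gripper is mounted at the origin on the work surface. World frame = base frame: x ahead of the robot, y to its left, z up, the work surface at z = 0. Lengths are in m, angles in rad, forces in N, time in s.
With the tool pointing down it reaches from about 0.35 to 0.9 m from the base axis. Payload 8.1 kg.
Tool frame: the origin (TCP) lies between the finger pads; the fingertips stand ahead of it and the grasp point (between the pads) is the TCP (arm.nose_length is the z of the fingertips in the tool frame, in m); z points along the fingers, y is the line along which they close (so a half turn about z gives the same grasp; the last joint's range is limited). The gripper opens to 92 mm and grips with 3 to 60 N. Pads are 19 mm wide; open, the fingers measure 130 mm over their backs; the gripper's body (75 mm by 190 mm) begins 47 mm behind the grasp point.
Start: joints at [1.143, 0.434, 0.025, 1.573, -0.012, 1.134, -0.075], TCP at [0.199, -0.592, 0.246] pointing down, gripper open.
Joint ranges: [-2.62, 2.62], [-0.44, 2.09], [-1.27, 1.32], [0.08, 2.57], [-1.32, 4.46], [0.12, 2], [-2.74, 2.74]. Speed limits (rad/s): [2.22, 2.22, 3.01, 3.01, 3.14, 3.14, 3.14].

INTERFACE

Orientations are given as a rotation vector (axis times angle).
In Python, from cell import sensors, optics, arm gives the robot as it stands.
- The arm moves only by the tool arm_command, never from a script. Its argument "deltas" is one flat list of numbers, 7 for each row, row after row: the turn, a rotation vector about the world's x, y, z as a fraction of full scale, then the shift along the world's x, y, z as a fraction of full scale, then the finger opening in mm, from 0 to 91.8. In form: [wx, wy, wz, dx, dy, dz, fingers, wx, wy, wz, dx, dy, dz, fingers, ...]. A call has 1 to 20 rows; each row is the pose to reach, as a shift and turn from the pose commanded when the call began; what a row does not reach only later rows make up. Full scale, the value 1, is 1 m for a shift and 90 degrees for a turn. A row lasts 1/10 s, in which the tool goes at most 50 mm and 8.59 degrees, less where a joint would pass 70% of its speed; a pose out of reach is approached as far as the arm can. A call with a number of a shift or a turn outside -1 to 1 is refused whole. A call with a gripper value outside its range is refused whole. The fingers move at their own pace and stop on an object; "force" is the grip in N (left out, the last holds). Time passes only in rows, so rows that repeat a pose let the fingers close. It gives the time, the measured TCP pose, the force, the opening and the grip force at its end, in the units of the state.
- sensors.observe(): the state, without advancing time (a new reading comes with each control period).
- optics.get_image(name): name is "scene" or "side" or "wrist"; returns the picture (400x640x3 uint8, blue, green, red); there is no depth.
- optics.calibration(name): a dict with "camera_matrix" (3x3 intrinsics, pixels), "D" ([k1, k2, p1, p2, k3] as OpenCV has them; the pictures are not rectified), "rvec" (rotation vector, rad) and "tvec" (3), from world to camera coordinates, as OpenCV has them. Camera axes: x right, y down, z forward; pixel columns grow to the right and rows downward; lengths in m; the calibration is good to about 2 mm. A picture is of the moment at which its call begins: read the wrist's pose just before it. calibration takes no time and is no camera call; for the wrist camera it gives the pose at the moment of the call.
- arm.sign_off(): hands the job in; it is judged then, once.
The state is a dict: "clock": time; "joints": joint angles; "dq": joint speeds; "joint_efforts": joint torques, N m; "position": TCP position; "ee_rot": TCP orientation; "force": force on the tool from outside, world axes, zero at the start; "ft_torque": the same for the moment, N m; "width": opening from 0.0 (shut) to 1.0 (fully open); "gripper_force": force on a finger pad.
Only numpy, scipy, OpenCV 4.12 (cv2) and the standard library are available. Lean on these libraries where they do the work, as an engineer would, in place of code of your own. Each camera call takes 0.05 s, during which the arm holds its last target. There are 200 camera calls.

TASK

Fit the loose LED tube into the studio lamp: snap it sideways into both spring clips until it is fully home in each, with its brass pin end butted against the lamp's contact block. The lamp head has been aimed and its knuckle gives way under a hard push, so press gently and leave the head at the angle it has. Do not disturb the paints and other things on the table.

Things in the scene. Friction and masses are not known exactly. Their poses are not given: they have to be found in the camera images.
- tube_center (a point): Middle of the loose LED tube, on its axis. The tube: a white round barrel, 26 mm in diameter and 178 mm long, between two square aluminium end caps (30 x 30 mm, 16 mm long), 210 mm over the caps; lies on the table on the flats of its caps, axis 15 mm above the table, 0.11 to 0.21 kg. x axis: along the tube towards the pin end. y, z: across.
- tube_pin (a point): Tip of the brass pin (8 mm in diameter, sticking 6 mm out of one end cap): 111 mm from the tube's middle along its x axis. The other end has only a flat black button.
- cradle (a point): Point on the lamp head where the tube's middle is once fully home with its pin touching the contact block. y axis: along the clips towards the block (the home tube's x axis lies along it). z: straight out of the clips' open mouths, up and leaning away from the robot with the head; the tube goes in along -z. x: across, up the slope. The white reflector pan lies 30 mm below it (z).
- clip_near (a point): Axis of the C-shaped spring steel clip nearer the contact block, 65 mm along +y from the cradle; same axes. The clip is 14 mm wide; its flared lips reach 17 mm above (z) and to 17 mm either side (x). The tube's barrel first touches the lips with its axis 20 mm above home; this clip alone takes about 14 N to click in, and over the last 5 mm it pulls the tube in itself onto a solid foot.
- clip_far (a point): Axis of the other such clip, 65 mm along -y from the cradle; same axes. 116 mm are free between the two clips. The clips let the tube go in slanting: one end can be clicked in while the other end still stands clear above its clip (axis 24 mm or more above home there), and the other pressed down after. Once home the tube needs about 20 N to be slid along.
- contact_face (a point): Point on the face of the black plastic contact block that the tube's pin must touch, 111 mm along +y from the cradle; same axes. The block is 34 mm wide across (x) and its top is 30 mm above this point (z), so the pin meets its face while the tube is still above the clips.
- lamp_head (a joint): Tilt of the lamp head on its knuckle, rad: 0 is mouths straight up, growing as the head leans away from the robot (0.52 to 0.75 at the start). The hinge lies level, parallel to the clips, 105 mm up the slope (+x) from the cradle. Held by friction alone: it gives way at about 21 N pressed straight into the clips (-z), while pressing both clips in at once takes about 28 N.
- shade_edge (a point): Middle of the upper rim of the shade: an upright white plate along the upper edge of the pan, 63 mm up the slope (+x) from the cradle and reaching 36 mm above it (z), 235 mm long. On the lower side a low lip stands 59 mm from the cradle, its top 17 mm below it (z).
- lamp: The lamp's round foot, 124 mm in diameter, 20 mm high, fixed to the table; origin at the centre of its underside. A post carries the knuckle, whose hinge is 180 mm above the foot's origin. Its x axis points roughly back to the robot, the head leans the other way (-x); y along the hinge.
- ink_a: Bystander: small ink bottle with dropper, 29 mm in diameter, 70 mm high, standing by the tube; origin at the centre of its underside.
- ink_b: Bystander: another such ink bottle, standing on the other side of the tube.
- paint_a: Bystander: black paint tube standing on its cap, 133 mm high, 48 mm wide; origin at the centre of its underside.
- paint_b: Bystander: another such paint tube.
- gesso_jar: Bystander: white screw-top jar, 68 mm in diameter, 75 mm high; origin at the centre of its underside.
- marker: Bystander: flat-sided paint marker, 130 mm long, 18 mm thick, lying beyond the lamp; origin under its middle.
- tape: Bystander: roll of paper tape lying flat, 96 mm in diameter, 24 mm high; origin at the centre of its underside.
Not all that is in view belongs to the job. What is shaped like the part that bears tube_center but brown or turquoise is not meant.

How it is judged:
By the outcome, as a careful person would: the job done as asked, in the order asked, and still so for the second after the job is handed in, with the robot touching nothing.
It also fails if it takes over 48 s, if anything falls off the work surface, if the arm or the gripper's body presses on something with over 40 N, if the wrist force passes 120 N, or if a joint passes its speed limit or range.

## Working session

There is one attempt and no reset: what is moved stays moved. The work goes in short steps, Python scripts to look and compute and a tool call to move; the robot and the scene stay as the last step left them, time stands still between calls to the robot, and variables do not carry over. Pictures are saved under pics/ and viewed, at most 10 in all, crops included, and the job is handed in when it is done.

Besides the shell and the picture viewer there is one more tool, called after "Call:" by a JSON object that holds its "fn" and its "kwargs", one argument or row to a line. arm_command: Moves the arm, as the interface text tells. Its arguments: {"type":"object","properties":{"deltas":{"type":"array","items":{"type":"number"}},"force":{"type":"number"}},"required":["deltas"]}

```bash
mkdir -p pics; ls; python3 - <<'E'
from cell import sensors, optics, arm
import cv2
s=sensors.observe(); print(s, arm.nose_length)
for n in("scene","side","wrist"):
    im=optics.get_image(n); cv2.imwrite(f"pics/{n}0.png",im)
    c=optics.calibration(n); print(n,c)
E
```

```text
pics
{'clock': 0.0, 'joints': array([ 1.14338549,  0.43521971,  0.02497374,  1.57408356, -0.01157503,
        1.13400932, -0.07509533]), 'dq': array([ 0.00060572,  0.00031833, -0.00035576, -0.00183321, -0.00038646,
        0.00092704, -0.00055739]), 'joint_efforts': array([-2.12262421e-03, -6.67849088e+01,  9.83957872e-01, -3.14474595e+01,
       -6.05642796e-02,  4.26695624e-02,  1.98913872e-04]), 'position': array([ 0.19924354, -0.59188553,  0.24495224]), 'ee_rot': array([-3.09876767e+00, -5.07640710e-01,  6.54456378e-04]), 'force': array([ 0.2172269 , -0.35908077,  0.23416327]), 'ft_torque': array([-0.00284855, -0.02927076, -0.04902044]), 'gripper_force': 0.0, 'width': 0.9960564437598903} 0.019
scene {'camera_matrix': array([[399.31573719,   0.        , 313.56951997],
       [  0.        , 399.31573719, 202.08877361],
       [  0.        ,   0.        ,   1.        ]]), 'D': array([-0.09312312,  0.        ,  0.        ,  0.        ,  0.        ]), 'rvec': array([ 2.28839299,  0.78436236, -0.31947009]), 'tvec': array([-0.34883183, -0.17435639,  1.3576646 ])}
side {'camera_matrix': array([[466.68937391,   0.        , 318.92211359],
       [  0.        , 466.68937391, 201.92676013],
       [  0.        ,   0.        ,   1.        ]]), 'D': array([-0.01954265,  0.        ,  0.        ,  0.        ,  0.        ]), 'rvec': array([ 0.19827616, -2.79751311,  1.33390582]), 'tvec': array([0.50382395, 0.2098344 , 1.36309222])}
wrist {'camera_matrix': array([[310.26210983,   0.        , 322.32779588],
       [  0.        , 310.26210983, 203.15510793],
       [  0.        ,   0.        ,   1.        ]]), 'D': array([0.00168026, 0.        , 0.        , 0.        , 0.        ]), 'rvec': array([-2.336204  ,  1.67691474,  0.2664943 ]), 'tvec': array([-0.62421415, -0.03930426,  0.39254376])}
```

View pics/scene0.png

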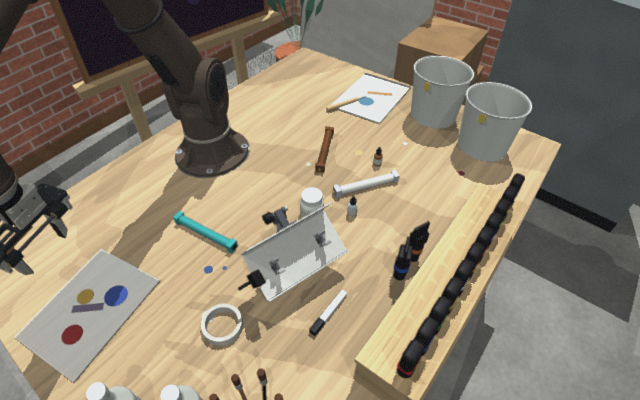

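View pics/side0.png

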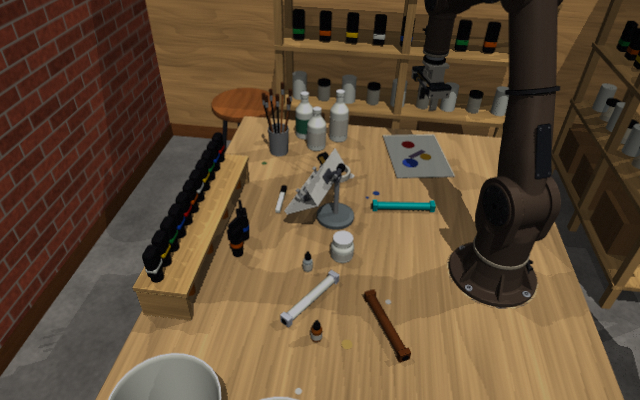

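Scene: white tube spans about (335,190)–(398,178), lamp head around (295,255), with ink bottles at (378,158) and (352,206). In the side view the tube runs (287,318)–(335,280) and the lamp head is near (318,188). I'll zoom in on both.

```bash
python3 - <<'E'
import cv2,numpy as np
a=cv2.imread("pics/scene0.png")[145:310,225:415]; b=cv2.imread("pics/side0.png")[140:350,260:370]
a=cv2.resize(a,None,fx=2.8,fy=2.8,interpolation=2); b=cv2.resize(b,None,fx=2.2,fy=2.2,interpolation=2)
h=max(a.shape[0],b.shape[0]); f=lambda i:cv2.copyMakeBorder(i,0,h-i.shape[0],0,0,0)
o=np.hstack([f(a),f(b)]);print(o.shape);cv2.imwrite("pics/crop0.png",o)
E
```

```text
(462, 774, 3)
```

View pics/crop0.png

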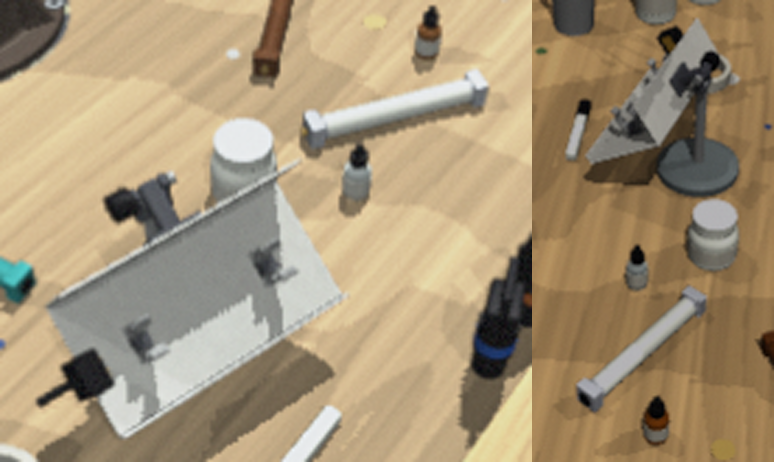

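Left crop shows the brass-tinted pin end at crop (305,130), the end towards the jar. The right crop shows the black button end at (590,395). The contact block is at crop (88,375) and the clips are at (145,345) and (270,265). Next is rough triangulation.

```bash
cat > h.py <<'E'
import numpy as np, cv2
from scipy.spatial.transform import Rotation as R
def ray(c,p):
    K,D=c["camera_matrix"],c["D"]; Rm=cv2.Rodrigues(np.array(c["rvec"]))[0]
    u=cv2.undistortPoints(np.array([[p]],float),K,D)[0,0]
    d=Rm.T@np.r_[u,1]; return -Rm.T@np.array(c["tvec"]), d/np.linalg.norm(d)
def onz(c,p,z):
    o,d=ray(c,p); return o+d*(z-o[2])/d[2]
def tri(obs):
    A=np.zeros((3,3));b=np.zeros(3);L=[]
    for c,p in obs:
        o,d=ray(c,p);P=np.eye(3)-np.outer(d,d);A+=P;b+=P@o;L.append((o,P))
    x=np.linalg.solve(A,b); return x,max(np.linalg.norm(P@(x-o)) for o,P in L)
def proj(c,X):
    return cv2.projectPoints(np.array(X,float).reshape(-1,3),np.array(c["rvec"]),np.array(c["tvec"]),c["camera_matrix"],c["D"])[0][:,0]
E
python3 - <<'E'
from h import *
from cell import optics,sensors
np.set_printoptions(precision=4,suppress=True)
s,d,w=[optics.calibration(n) for n in("scene","side","wrist")]
S=lambda x,y:(225+x/2.8,145+y/2.8); D=lambda x,y:(260+(x-532)/2.2,140+y/2.2)
for n,a,b in[("pincap",S(316,130),D(695,300)),("butcap",S(476,90),D(592,393)),
 ("blk",S(88,375),D(672,42)),("shadeL",S(50,303),D(697,22)),("lipR",S(343,296),D(590,158)),("shadeR",S(298,165),D(718,75)),("clipfar",S(268,262),D(628,118))]:
    print(n,*tri([(s,a),(d,b)]))
print("tube on z.015",onz(s,S(316,130),.015),onz(s,S(476,90),.015),onz(d,D(695,300),.015),onz(d,D(592,393),.015))
print("inks",onz(s,(225+428/2.8,145+52/2.8),0),onz(s,S(357,190),0),onz(d,D(637,283),0),onz(d,D(657,437),0))
print("foot",onz(d,D(700,165),.02),"jar",onz(s,S(245,138),.075))
o=sensors.observe(); T=R.from_rotvec(o["ee_rot"]); c=-cv2.Rodrigues(w["rvec"])[0].T@w["tvec"]
print("tool axes",T.as_matrix(),"cam in tool",T.inv().apply(c-o["position"]),"cam rot in tool",T.as_matrix().T@cv2.Rodrigues(w["rvec"])[0].T)
E
```

```text
pincap [0.4572 0.094  0.0137] 0.00452158776075934
butcap [0.5622 0.2549 0.0121] 0.004398109421348827
blk [ 0.5383 -0.3228  0.1286] 0.0007778001689954401
shadeL [ 0.4987 -0.3122  0.1769] 0.0013904875241432524
lipR [ 0.6277 -0.102   0.0677] 0.002181470419273289
shadeR [ 0.5103 -0.1032  0.2031] 0.061258880882305404
clipfar [ 0.5771 -0.1416  0.1161] 0.00033105149287287805
tube on z.015 [0.4626 0.0936 0.015 ] [0.5677 0.253  0.015 ] [0.4531 0.0928 0.015 ] [0.5576 0.2554 0.015 ]
inks [0.4841 0.2898 0.    ] [ 0.5392  0.0609 -0.    ] [0.5332 0.0611 0.    ] [0.475  0.2939 0.    ]
foot [ 0.4735 -0.1679  0.02  ] jar [ 0.4458 -0.0073  0.075 ]
tool axes [[ 0.9478  0.319  -0.0005]
 [ 0.319  -0.9478  0.001 ]
 [-0.0001 -0.0011 -1.    ]] cam in tool [ 0.0841 -0.0002 -0.1396] cam rot in tool [[ 0.0008 -0.9513 -0.3082]
 [ 1.      0.0008  0.0001]
 [ 0.0001 -0.3082  0.9513]]
```

Call:
{"fn": "arm_command", "kwargs": {
  "deltas": [0,0,0.57,0.33,0.4,0.15,60,0,0,0.57,0.33,0.4,0.15,60,0,0,0.57,0.33,0.4,0.15,60,0,0,0.57,0.33,0.4,0.15,60,0,0,0.57,0.33,0.4,0.15,60,0,0,0.57,0.33,0.4,0.15,60,0,0,0.57,0.33,0.4,0.15,60,0,0,0.57,0.33,0.4,0.15,60,0,0,0.57,0.33,0.4,0.15,60,0,0,0.57,0.33,0.4,0.15,60,0,0,0.57,0.33,0.4,0.15,60,0,0,0.57,0.33,0.4,0.15,60,0,0,0.57,0.33,0.4,0.15,60]
}}

```text
clock: 1.45
position: [0.5297, -0.1917, 0.3955]
ee_rot: [-2.573, -1.802, 0.001]
force: [-0.6, -0.8, -0.8]
width: 0.653
gripper_force: 0.0
```

```bash
cat >> h.py <<'E'
import pickle
def snap(n,name):
    from cell import optics
    c=optics.calibration(n); im=optics.get_image(n); cv2.imwrite(f"pics/{name}.png",im); pickle.dump(c,open(f"pics/{name}.pkl","wb"))
def cal(name): return pickle.load(open(f"pics/{name}.pkl","rb"))
E
python3 - <<'E'
from h import *
for n in("scene","side","wrist"): snap(n,n+"1")
from cell import sensors
o=sensors.observe();print(o["position"],o["clock"],o["joints"],R.from_rotvec(o["ee_rot"]).as_matrix().round(3))
E
```

```text
[ 0.5284607  -0.19388325  0.39518366] 1.6 [ 0.53788888  0.27990199 -0.37811254  1.45056283  0.10381004  1.43188987
 -0.19447149] [[ 0.346  0.938 -0.001]
 [ 0.938 -0.346 -0.   ]
 [-0.001 -0.001 -1.   ]]
```

View pics/wrist1.png

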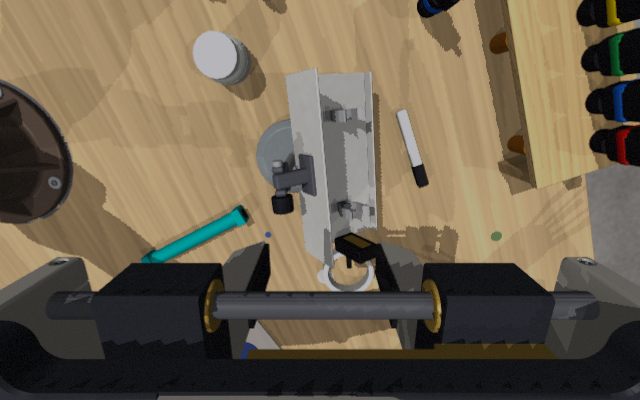

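Wrist view: clips at (345,115) and (350,210), contact block at (358,245), shade along the left of the pan. Next comes a second view from the insertion direction, which also tests the reach there.

```bash
python3 -c "
from h import *
print((R.from_euler('y',.6)*R.from_euler('z',.354)).as_rotvec()/(np.pi/2))"
```

```text
[0.0676004  0.37792638 0.21853371]
```

Call:
{"fn": "arm_command", "kwargs": {
  "deltas": [0.068,0.378,0.219,0.135,-0.07,-0.12,60,0.068,0.378,0.219,0.135,-0.07,-0.12,60,0.068,0.378,0.219,0.135,-0.07,-0.12,60,0.068,0.378,0.219,0.135,-0.07,-0.12,60,0.068,0.378,0.219,0.135,-0.07,-0.12,60,0.068,0.378,0.219,0.135,-0.07,-0.12,60,0.068,0.378,0.219,0.135,-0.07,-0.12,60,0.068,0.378,0.219,0.135,-0.07,-0.12,60]
}}

```text
clock: 2.4
position: [0.648, -0.2703, 0.2736]
ee_rot: [-1.934, -1.898, 0.595]
force: [-0.9, -3.8, -0.3]
width: 0.653
gripper_force: 0.0
```

```bash
python3 - <<'E'
from h import *
from cell import sensors
o=sensors.observe();print(o["position"],o["clock"],o["joints"],R.from_rotvec(o["ee_rot"]).as_matrix().round(3))
snap("wrist","wrist2")
a=cv2.imread("pics/wrist2.png")[0:320,200:560]; print(cv2.imwrite("pics/w2c.png",cv2.resize(a,None,fx=1.85,fy=1.85,interpolation=2)))
E
```

```text
[ 0.64800571 -0.27032454  0.27358576] 2.4 [ 0.12586408  0.94125642  0.34987063  0.74435721 -0.03699449  2.00231833
  0.38613827] [[ 0.007  0.845 -0.535]
 [ 0.999 -0.029 -0.033]
 [-0.044 -0.534 -0.844]]
True
```

View pics/w2c.png

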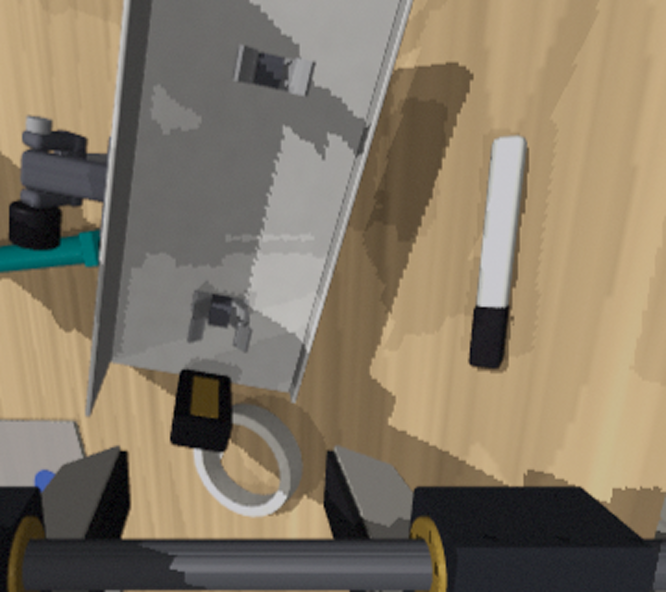

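Wrist view 2: far clip centre near crop (275,70), near clip (220,318), contact block (203,410) with its ochre contact face, shade rim end at (90,413). I'll zoom in for exact corners.

```bash
python3 - <<'E'
from h import *
w1=cv2.imread("pics/wrist1.png");w2=cv2.imread("pics/wrist2.png")
o=np.zeros((600,780,3),np.uint8)
o[:,:300]=cv2.resize(w1[65:265,285:385],(300,600),interpolation=0)
o[:500,300:600]=cv2.resize(w2[150:250,290:350],(300,500),interpolation=0)
o[:180,600:780]=cv2.resize(w2[15:60,320:365],(180,180),interpolation=0)
s=cv2.imread("pics/side1.png")
o[190:590,600:780]=cv2.resize(s[145:225,285:375],None,fx=2,fy=5,interpolation=0)[:400,:180]
cv2.imwrite("pics/comp.png",o)
E
```

```text
(no output)
```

View pics/comp.png

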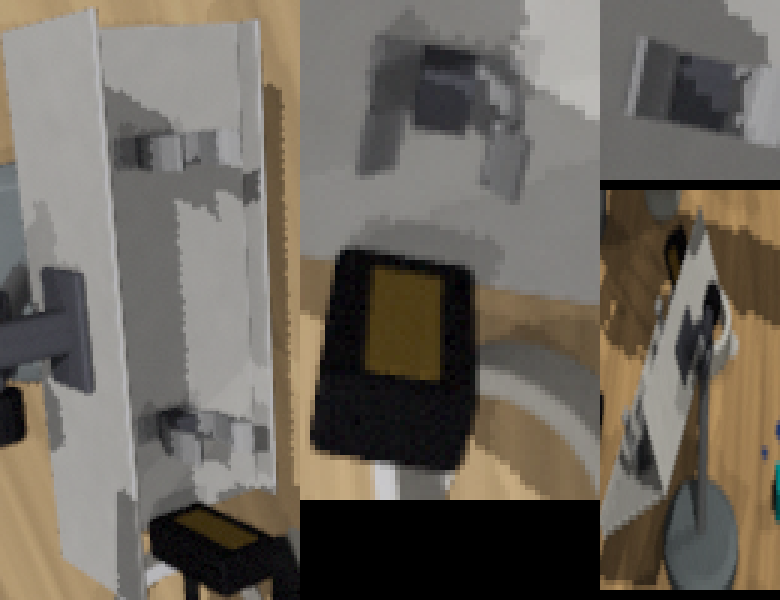

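```bash
cat > fit.py <<'E'
from h import *
from cell import optics
from scipy.optimize import least_squares
np.set_printoptions(precision=4,suppress=True)
s,d=optics.calibration("scene"),optics.calibration("side"); w1,w2=cal("wrist1"),cal("wrist2")
S=lambda x,y:(225+x/2.8,145+y/2.8); W1=lambda x,y:(285+x/3,65+y/3); N=lambda x,y:(290+(x-300)/5,150+y/5)
F=lambda x,y:(320+(x-600)/4,15+y/4)
rimN,rimF,lipN,lipF=(63,117.5,36),(63,-117.5,36),(-59,117.5,-17),(-59,-117.5,-17)
obs=[(w1,W1(97,8),rimF),(w1,W1(143,597),rimN),(w1,W1(258,22),lipF),(w1,W1(275,487),lipN),
(w2,(248.6,223.2),rimN),(w2,(200+295/1.85,398/1.85),lipN),(w2,N(322,372),(17,111,30)),(w2,N(474,388),(-17,111,30)),
(w2,N(345,247),(17,111,-4)),
(w2,F(640,38),(17,-72,17)),(w2,F(628,115),(17,-58,17)),(w2,(370.3,33.5),(-17,-72,17)),(w2,(366.5,52.4),(-17,-58,17)),
(s,S(50,303),rimN),(s,S(298,165),rimF),(s,S(343,296),lipF),(s,S(125,435),lipN),(d,(335,149.4),rimN),(d,(286.4,212),lipF)]
def axes(th,yaw):
    # th=0,yaw=0: x=(-1,0,0), y=(0,-1,0), z up; lean about hinge, then yaw
    B=np.column_stack([(-np.cos(th),0,np.sin(th)),(0,-1,0),(np.sin(th),0,np.cos(th))])
    return R.from_euler('z',yaw).as_matrix()@B
def res(p):
    A=axes(p[3],p[4]); return np.concatenate([(proj(c,p[:3]+A@(np.array(m)/1e3))[0]-px) for c,px,m in obs])
if __name__=="__main__":
    r=least_squares(res,[.57,-.2,.125,.6,-.2],loss="soft_l1"); print(r.x)
    e=res(r.x).reshape(-1,2)
    for (c,px,m),q in zip(obs,e): print(m,px and np.round(px),q.round(1))
    J=r.jac; print("sd",np.sqrt(np.diag(np.linalg.inv(J.T@J)))*1.5)
    A=axes(*r.x[3:]); print(A, "hinge",r.x[:3]+A@[.105,0,0]); np.save("lamp.npy",r.x)
E
python3 fit.py
```

```text
[ 0.5631 -0.202   0.1183  0.5754 -0.2642]
(63, -117.5, 36) [317.  68.] [-2.6  0.5]
(63, 117.5, 36) [333. 264.] [-0.5  3. ]
(-59, -117.5, -17) [371.  72.] [-1.2 -0.8]
(-59, 117.5, -17) [377. 227.] [-1.   1.4]
(63, 117.5, 36) [249. 223.] [ 0.4 -0.2]
(-59, 117.5, -17) [359. 215.] [-0.4  1.4]
(17, 111, 30) [294. 224.] [ 0.5 -2.3]
(-17, 111, 30) [325. 228.] [ 1.9 -0.2]
(17, 111, -4) [299. 199.] [-1.8  7. ]
(17, -72, 17) [330.  24.] [0.6 0. ]
(17, -58, 17) [327.  44.] [ 0.1 -0.2]
(-17, -72, 17) [370.  34.] [0.9 0.3]
(-17, -58, 17) [366.  52.] [ 0.2 -0. ]
(63, 117.5, 36) [243. 253.] [ 2.5 -2.6]
(63, -117.5, 36) [331. 204.] [ 0.2 -2.2]
(-59, -117.5, -17) [348. 251.] [ 1.6 -1.1]
(-59, 117.5, -17) [270. 300.] [-0.9  0.6]
(63, 117.5, 36) [335. 149.] [-0.2 -0.3]
(-59, -117.5, -17) [286. 212.] [-2.5 -0.6]
sd [0.001  0.0005 0.0014 0.0203 0.0064]
[[-0.8099 -0.2611  0.5253]
 [ 0.2191 -0.9653 -0.1421]
 [ 0.5442  0.      0.839 ]] hinge [ 0.4781 -0.179   0.1755]
```

The fit holds together: most residuals are 3 px or less, the hinge comes out at 0.1755 m against about 0.18 m, and the lean is 0.575 rad. Now go above the tube.

```bash
cat >> h.py <<'E'
def plan(pos,Rm):
    from cell import sensors
    o=sensors.observe(); r=(R.from_matrix(Rm)*R.from_rotvec(o["ee_rot"]).inv()).as_rotvec()
    print("turn",(r/(np.pi/2)).round(4),"shift",(np.array(pos)-o["position"]).round(4),"clock",round(o["clock"],2))
def toolR(x,z):
    x,z=np.array(x,float),np.array(z,float); z/=np.linalg.norm(z); x=x-z*(x@z); x/=np.linalg.norm(x)
    return np.column_stack([x,np.cross(z,x),z])
E
python3 -c "
from h import *
plan([.5,.16,.27],toolR([.55,.835,0],[0,0,-1]))"
```

```text
turn [-0.0857 -0.3534 -0.3617] shift [-0.1508  0.422  -0.0013] clock 2.45
```

Call:
{"fn": "arm_command", "kwargs": {
  "deltas": [0,0,0,0.02,0,0.12,80,0,0,0,0.02,0,0.12,80,0,0,0,0.02,0,0.12,80,-0.086,-0.353,-0.362,-0.15,0.42,0.1,80,-0.086,-0.353,-0.362,-0.15,0.42,0.1,80,-0.086,-0.353,-0.362,-0.15,0.42,0.1,80,-0.086,-0.353,-0.362,-0.15,0.42,0.1,80,-0.086,-0.353,-0.362,-0.15,0.42,0,80,-0.086,-0.353,-0.362,-0.15,0.42,0,80,-0.086,-0.353,-0.362,-0.15,0.42,0,80,-0.086,-0.353,-0.362,-0.15,0.42,0,80,-0.086,-0.353,-0.362,-0.15,0.42,0,80,-0.086,-0.353,-0.362,-0.15,0.42,0,80,-0.086,-0.353,-0.362,-0.15,0.42,0,80,-0.086,-0.353,-0.362,-0.15,0.42,0,80]
}}

```text
clock: 3.95
position: [0.5018, 0.161, 0.2704]
ee_rot: [-2.758, -1.503, -0.014]
force: [-0.4, 0.7, 0.5]
width: 0.869
gripper_force: 0.0
```

```bash
python3 - <<'E'
from h import *
from cell import sensors
snap("wrist","wrist3")
o=sensors.observe();print(o["position"],o["clock"],o["joints"],R.from_rotvec(o["ee_rot"]).as_matrix().round(3))
c=cal("wrist3"); q=proj(c,[[.457,.094,.015],[.5,.16,.015],[.562,.2549,.015]]);print(q)
im=cv2.imread("pics/wrist3.png"); h=cv2.cvtColor(im,cv2.COLOR_BGR2HSV)
m=((h[...,1]<60)&(h[...,2]>95)).astype(np.uint8)*255
m=cv2.morphologyEx(m,cv2.MORPH_OPEN,np.ones((3,3)))
for k in cv2.findContours(m,0,2)[0]:
    if cv2.contourArea(k)>800: print(cv2.minAreaRect(k),cv2.contourArea(k))
E
```

```text
[0.50254854 0.16023336 0.27086702] 4.0 [-0.49393417  0.24760664  0.10586145  1.78727712 -0.03086865  1.09878246
 -0.9521185 ] [[ 0.543  0.839  0.008]
 [ 0.839 -0.544  0.005]
 [ 0.009  0.004 -1.   ]]
[[320.67885873 230.18886857]
 [320.8975612  173.9287392 ]
 [321.38200068  80.26023356]]
((319.5, 153.5), (169.0, 25.0), 90.0) 3231.0
((31.5, 35.5), (71.0, 63.0), 90.0) 2304.0
```

View pics/wrist3.png

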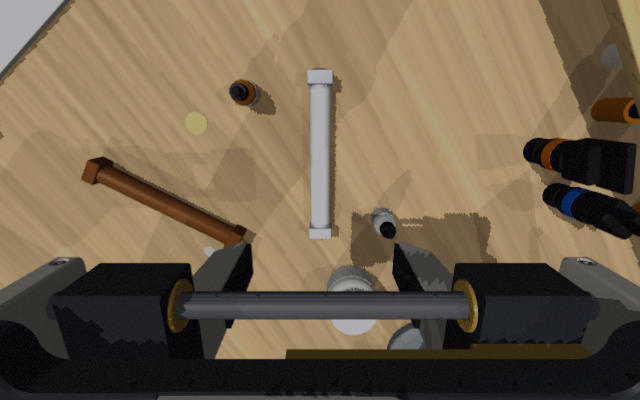

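The picture shows the tube running vertically at column ~319, rows 69–238, pin end at the bottom. The ink bottles, at (243,92) and (385,222), are well clear. Next I work out the ends at cap-top height.

```bash
python3 - <<'E'
from h import *
np.set_printoptions(precision=4,suppress=True)
c=cal("wrist3"); im=cv2.imread("pics/wrist3.png"); h=cv2.cvtColor(im,cv2.COLOR_BGR2HSV)
m=((h[...,1]<60)&(h[...,2]>95))
f=lambda r:np.flatnonzero(m[r,295:345]).mean()+295
for r in(73,78,100,150,200,222,230,234): print(r,f(r),np.flatnonzero(m[r,295:345]).size,end='; ')
a=onz(c,(f(75),68.5),.03); b=onz(c,(f(234),238.5),.03)
print("\nends",a,b,np.linalg.norm(a-b)); p=(b-a)/np.linalg.norm(b-a); ctr=(a+b)/2; print("ctr",ctr,"dir",p,np.degrees(np.arctan2(p[1],p[0])))
# barrel axis from mid rows at z=.028 top line
print(onz(c,(f(100),100),.028),onz(c,(f(200),200),.028))
for r in (100,200):
    x=onz(c,(f(r),r),.02)-ctr; print("perp off",x[0]*p[1]-x[1]*p[0])
plan([*(ctr+p*.035)[:2],.015],toolR(-p,[0,0,-1]))
E
```

```text
73 319.5 26; 78 319.5 26; 100 319.0 21; 150 319.5 20; 200 319.5 18; 222 319.0 19; 230 320.0 23; 234 320.0 23; 
ends [0.5663 0.2656 0.03  ] [0.4531 0.0897 0.03  ] 0.2091944180378076
ctr [0.5097 0.1776 0.03  ] dir [-0.5411 -0.8409  0.    ] -122.76122054079715
[0.5475 0.2375 0.028 ] [0.4814 0.1346 0.028 ]
perp off 0.0007554819220246395
perp off 0.0005564275144304444
turn [-0.0032  0.0052  0.0018] shift [-0.0118 -0.0121 -0.2559] clock 4.0
```

Call:
{"fn": "arm_command", "kwargs": {
  "deltas": [-0.003,0.005,0.002,-0.012,-0.012,-0.1,60,-0.003,0.005,0.002,-0.012,-0.012,-0.18,60,-0.003,0.005,0.002,-0.012,-0.012,-0.22,60,-0.003,0.005,0.002,-0.012,-0.012,-0.24,60,-0.003,0.005,0.002,-0.012,-0.012,-0.247,60,-0.003,0.005,0.002,-0.012,-0.012,-0.247,60,-0.003,0.005,0.002,-0.012,-0.012,-0.247,60],
  "force": 50
}}

```text
clock: 4.7
position: [0.4912, 0.1477, 0.0231]
ee_rot: [2.758, 1.503, -0.0]
force: [0.2, -1.3, 0.7]
width: 0.653
gripper_force: 0.0
```

```bash
python3 -c "
from h import *
plan([.5097-.5411*.035,.1776-.8409*.035,.023],toolR([.5411,.8409,0],[0,0,-1]))"
```

```text
turn [ 0.0003 -0.0001  0.0007] shift [-0.0005  0.0004 -0.0001] clock 4.7
```

Excellent alignment. Close and lift.

Call:
{"fn": "arm_command", "kwargs": {
  "deltas": [0,0,0,0,0,0,20,0,0,0,0,0,0,20,0,0,0,0,0,0,20,0,0,0,0,0,0,20,0,0,0,0,0,0,20,0,0,0,0,0,0,20,0,0,0,0,0,0.03,20,0,0,0,0,0,0.08,20,0,0,0,0,0,0.13,20,0,0,0,0,0,0.18,20,0,0,0,0,0,0.23,20,0,0,0,0,0,0.26,20,0,0,0,0,0,0.26,20],
  "force": 55
}}

```text
clock: 6.0
position: [0.4918, 0.1506, 0.2881]
ee_rot: [2.756, 1.508, 0.012]
force: [0.2, 0.1, -1.4]
width: 0.27
gripper_force: 55.0
```

```bash
cat > t.py <<'E'
from h import *
from fit import axes
G=.035; ZO=.008
def tgt(h,a=12,dy=0,dx=0,p=None,show=1):
    p=np.load("lamp.npy") if p is None else p
    A=axes(*p[3:]); xc,yc,zc=A.T; a=np.radians(a)
    xt=np.cos(a)*yc-np.sin(a)*zc; tz=-(np.cos(a)*zc+np.sin(a)*yc)
    near=p[:3]+A@np.array([dx,65+dy,h])/1e3
    return near-xt*(.065-G)-tz*ZO, toolR(-xt,tz)
E
python3 - <<'E'
from t import *
p,Rm=tgt(70,dy=-4); print(p,Rm.round(3)); plan(p,Rm)
snap("wrist","wrist4"); c=cal("wrist4")
im=cv2.imread("pics/wrist4.png"); h=cv2.cvtColor(im,cv2.COLOR_BGR2HSV); m=((h[...,1]<60)&(h[...,2]>95))
for r in range(0,260,12):
    k=np.flatnonzero(m[r,280:370]); print(r,k.size and (k.mean()+280,k.size),end=' ')
from cell import sensors
o=sensors.observe(); T=R.from_rotvec(o["ee_rot"]).as_matrix()
pts=[o["position"]+T@[.035+q,0,.008-.015] for q in(-.105,-.05,0,.05,.105)]; print(proj(c,pts))
E
```

```text
[ 0.5985 -0.2462  0.1889] [[ 0.365  0.81  -0.46 ]
 [ 0.915 -0.219  0.34 ]
 [ 0.174 -0.544 -0.821]]
turn [0.264  0.2859 0.1513] shift [ 0.1067 -0.3967 -0.0992] clock 6.0
0 (np.float64(323.0), 43) 12 (np.float64(322.0), 61) 24 (np.float64(323.5), 62) 36 (np.float64(323.5), 60) 48 (np.float64(323.0169491525424), 59) 60 (np.float64(323.0), 59) 72 (np.float64(323.0), 59) 84 (np.float64(323.5), 58) 96 (np.float64(323.0), 57) 108 (np.float64(323.0), 57) 120 (np.float64(322.5), 56) 132 (np.float64(323.0), 55) 144 (np.float64(323.0), 55) 156 (np.float64(322.5), 54) 168 (np.float64(322.5), 54) 180 (np.float64(323.0), 53) 192 (np.float64(322.5), 52) 204 (np.float64(322.5), 52) 216 (np.float64(321.0), 49) 228 (np.float64(321.5), 48) 240 (np.float64(321.84444444444443), 45) 252 (np.float64(322.0), 29) [[321.0345 389.6201]
 [320.9612 307.2999]
 [320.8795 215.9268]
 [320.7779 102.948 ]
 [320.6329 -57.0732]]
```

Call:
{"fn": "arm_command", "kwargs": {
  "deltas": [0.05,0.05,0.03,0.02,-0.05,0.03,20,0.1,0.1,0.06,0.05,-0.1,0.05,20,0.15,0.16,0.085,0.08,-0.15,0.05,20,0.2,0.22,0.11,0.1,-0.2,0.05,20,0.264,0.286,0.151,0.12,-0.25,0.05,20,0.264,0.286,0.151,0.13,-0.3,0.04,20,0.264,0.286,0.151,0.13,-0.35,0.02,20,0.264,0.286,0.151,0.13,-0.397,0,20,0.264,0.286,0.151,0.13,-0.397,-0.03,20,0.264,0.286,0.151,0.125,-0.397,-0.06,20,0.264,0.286,0.151,0.112,-0.397,-0.09,20,0.264,0.286,0.151,0.107,-0.397,-0.099,20,0.264,0.286,0.151,0.107,-0.397,-0.099,20,0.264,0.286,0.151,0.107,-0.397,-0.099,20]
}}

```text
clock: 7.45
position: [0.5979, -0.2465, 0.1858]
ee_rot: [-2.072, -1.491, 0.255]
force: [-0.1, -0.2, -0.8]
width: 0.266
gripper_force: 55.0
```

```bash
python3 - <<'E'
from t import *
from cell import sensors
o=sensors.observe(); print(o["joints"].round(3),o["force"])
plan(*tgt(70,dy=-4))
snap("wrist","wrist5");snap("scene","scene5");snap("side","side5")
a=cv2.imread("pics/scene5.png")[130:310,215:395]; b=cv2.imread("pics/side5.png")[110:240,270:390]
w=cv2.imread("pics/wrist5.png")
i=np.zeros((600,800,3),np.uint8)
i[:300,:300]=cv2.resize(a,(300,300)); i[:300,320:597]=cv2.resize(b,(277,300)); i[300:600,:480]=cv2.resize(w,(480,300))
cv2.imwrite("pics/c5.png",i)
E
```

```text
[ 0.434  0.91  -0.12   0.997 -0.074  1.825  0.011] [-0.1176 -0.2456 -0.7597]
turn [ 0.0024 -0.0026 -0.0031] shift [0.0007 0.0003 0.003 ] clock 7.45
```

View pics/c5.png

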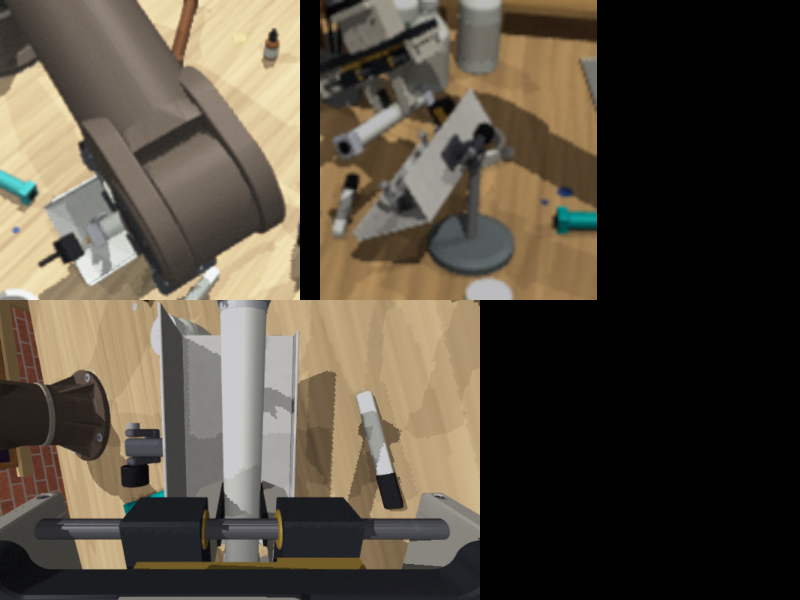

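Scene and side crops: the slanted tube hangs above the clips, pin end toward the black block. The wrist view has the tube lying parallel to the pan. I check the lamp model against this view before descending.

```bash
python3 - <<'E'
from t import *
c=cal("wrist5"); g=cv2.GaussianBlur(cv2.imread("pics/wrist5.png"),(3,3),0).astype(float).sum(2)
p=np.load("lamp.npy");A=axes(*p[3:])
for nm,x,z in(("rim",63,36),("lip",-59,-17)):
  L=proj(c,[p[:3]+A@np.array([x,y,z])/1e3 for y in np.linspace(-117.5,60,80)])
  for r in(50,90,130,170,210):
    k=np.argmin(abs(L[:,1]-r)); u=L[k,0]; i=int(u); seg=np.diff(g[r,i-12:i+13]); j=np.argsort(-abs(seg))[:3]
    print(nm,r,u.round(1),[(i-12+q+.5,int(seg[q])) for q in j])
print(proj(c,[p[:3]+A@np.array(q)/1e3 for q in[(63,-117.5,36),(-59,-117.5,-17)]]))
E
```

```text
rim 50 218.5 [(np.float64(214.5), -117), (np.float64(215.5), -116), (np.float64(213.5), -71)]
rim 90 219.9 [(np.float64(216.5), -125), (np.float64(215.5), -97), (np.float64(217.5), -94)]
rim 130 221.2 [(np.float64(217.5), -125), (np.float64(218.5), -115), (np.float64(216.5), -77)]
rim 170 222.6 [(np.float64(219.5), -119), (np.float64(218.5), -106), (np.float64(220.5), -77)]
rim 210 223.9 [(np.float64(213.5), 127), (np.float64(220.5), -115), (np.float64(214.5), 104)]
lip 50 398.3 [(np.float64(390.5), -73), (np.float64(394.5), 72), (np.float64(389.5), -55)]
lip 90 397.2 [(np.float64(389.5), -75), (np.float64(393.5), 70), (np.float64(392.5), 54)]
lip 130 396.1 [(np.float64(395.5), -118), (np.float64(392.5), 109), (np.float64(396.5), -74)]
lip 170 394.9 [(np.float64(394.5), -116), (np.float64(393.5), -79), (np.float64(387.5), -70)]
lip 210 393.8 [(np.float64(393.5), -104), (np.float64(392.5), -83), (np.float64(390.5), 53)]
[[217.0536   6.3774]
 [398.5635  42.3023]]
```

```bash
cat > fit2.py <<'E'
import fit; from fit import *
w5=cal("wrist5"); 
for c in (w1,w2,w5): c["tvec"]=np.array(c["tvec"])+[.001,0,0]
def lines(p):
    A=axes(p[3],p[4]); o=[]
    for m,ob in(((61.5,36),[(50,215),(90,216.3),(130,218),(170,219.3),(210,220.5)]),((-59,-17),[(130,394),(170,392.8),(210,391.8)])):
        L=proj(w5,[p[:3]+A@np.array([m[0],y,m[1]])/1e3 for y in np.linspace(-117.5,70,60)])
        o+=[np.interp(r,L[:,1],L[:,0])-u for r,u in ob]
    return np.array(o)
def res2(p):
    A=axes(p[3],p[4]); hz=p[2]+(A@[.105,0,0])[2]
    return np.r_[res(p),lines(p)*2,(hz-.18)*1000]
x0=np.load("lamp.npy")
r=least_squares(res2,x0,loss="soft_l1"); print(r.x, "lines",lines(r.x).round(1))
for (c,px,m),q in zip(obs,res(r.x).reshape(-1,2)): print(m,q.round(1),end=' ')
A=axes(*r.x[3:]); print("\nhinge",r.x[:3]+A@[.105,0,0],"shift in cradle mm",1e3*A.T@(r.x[:3]-x0[:3])); np.save("lamp2.npy",r.x)
E
python3 fit2.py
```

```text
[ 0.5624 -0.2019  0.1231  0.5791 -0.262 ] lines [0.3 0.4 0.2 0.3 0.5 0.  0.2 0.2]
(63, -117.5, 36) [-2.5  0.2] (63, 117.5, 36) [0.3 5.1] (-59, -117.5, -17) [-0.9 -1.1] (-59, 117.5, -17) [-0.3  2.5] (63, 117.5, 36) [-2.2  1.5] (-59, 117.5, -17) [-1.7  2.5] (17, 111, 30) [-1.6 -0.9] (-17, 111, 30) [0.2 1.2] (17, 111, -4) [-3.8  8.3] (17, -72, 17) [-2.1 -1. ] (17, -58, 17) [-2.5 -0.9] (-17, -72, 17) [-1.2 -0.7] (-17, -58, 17) [-1.8 -0.7] (63, 117.5, 36) [ 2.1 -4. ] (63, -117.5, 36) [-0.  -3.8] (-59, -117.5, -17) [ 1.4 -2.5] (-59, 117.5, -17) [-1.2 -0.6] (63, 117.5, 36) [-0.  -1.5] (-59, -117.5, -17) [-2.2 -1.7] 
hinge [ 0.4775 -0.1791  0.1806] shift in cradle mm [3.2349 0.029  3.6154]
```

```bash
sed -i 's/lamp.npy/lamp2.npy/' t.py; python3 -c "
from t import *
for h,dy in((26,-4),(22,-4),(22,0),(0,0)): plan(*tgt(h,dy=dy))"
```

```text
turn [ 0.0037  0.0008 -0.0016] shift [-0.0233  0.007  -0.0296] clock 7.6
turn [ 0.0037  0.0008 -0.0016] shift [-0.0254  0.0076 -0.033 ] clock 7.6
turn [ 0.0037  0.0008 -0.0016] shift [-0.0265  0.0037 -0.033 ] clock 7.6
turn [ 0.0037  0.0008 -0.0016] shift [-0.0381  0.0068 -0.0514] clock 7.6
```

Call:
{"fn": "arm_command", "kwargs": {
  "deltas": [0.004,0.001,-0.002,-0.01,0.003,-0.013,20,0.004,0.001,-0.002,-0.02,0.006,-0.025,20,0.004,0.001,-0.002,-0.023,0.007,-0.03,20,0.004,0.001,-0.002,-0.023,0.007,-0.03,20,0.004,0.001,-0.002,-0.023,0.007,-0.03,20]
}}

```text
clock: 8.1
position: [0.5748, -0.2402, 0.1555]
ee_rot: [-2.069, -1.485, 0.251]
force: [0.7, -0.4, -1.3]
width: 0.273
gripper_force: 55.0
```

```bash
cat > st.py <<'E'
from t import *
from cell import sensors
np.set_printoptions(precision=2,suppress=True)
def st():
    o=sensors.observe(); p=np.load("lamp2.npy");A=axes(*p[3:]); T=R.from_rotvec(o["ee_rot"]).as_matrix()
    f=A.T@o["force"]; xt=-T[:,0]; ax=o["position"]+T[:,2]*ZO
    L=lambda d:1e3*A.T@(ax+xt*d-p[:3])
    print("F_c",f,"near",L(.065-G),"far",L(-.065-G),"tip",L(.111-G),"slant",np.degrees(np.arcsin(-xt@A[:,2])),"width",o["width"]*92,"t",o["clock"],"j6",o["joints"][5])
    return A
E
python3 -c "
from st import *
A=st(); print(A)
for h,dy in((22,-4),(22,0)): plan(*tgt(h,dy=dy))"
```

```text
F_c [-1.39  0.21 -0.61] near [-0.55 61.46 24.96] far [ -0.72 -65.67  52.11] tip [ -0.48 106.45  15.35] slant 12.055140321826997 width 25.082607086863497 t 8.1 j6 1.730440712987807
[[-0.81 -0.26  0.53]
 [ 0.22 -0.97 -0.14]
 [ 0.55  0.    0.84]]
turn [-0. -0.  0.] shift [-0.  0. -0.] clock 8.1
turn [-0. -0.  0.] shift [-0. -0. -0.] clock 8.1
```

Call:
{"fn": "arm_command", "kwargs": {
  "deltas": [0,0,0,-0.0005,-0.002,0,20,0,0,0,-0.001,-0.004,0,20,0,0,0,-0.001,-0.004,0,20]
}}

```text
clock: 8.4
position: [0.574, -0.2426, 0.1552]
ee_rot: [-2.066, -1.485, 0.248]
force: [2.1, 5.0, 0.6]
width: 0.269
gripper_force: 55.0
```

```bash
python3 -c "
from st import *
st()"
```

```text
F_c [-0.3  -5.4   0.95] near [-0.71 63.98 24.58] far [ -0.62 -63.09  52.02] tip [ -0.75 108.95  14.87] slant 12.18712329479194 width 24.745222563406006 t 8.4 j6 1.7325425689208724
```

Call:
{"fn": "arm_command", "kwargs": {
  "deltas": [0,0,0,-0.001,0.0003,-0.0017,20,0,0,0,-0.0021,0.0006,-0.0034,20,0,0,0,-0.0032,0.0009,-0.005,20,0,0,0,-0.0042,0.0011,-0.0067,20,0,0,0,-0.0042,0.0011,-0.0067,20]
}}

```text
clock: 8.9
position: [0.5712, -0.2413, 0.1492]
ee_rot: [-2.068, -1.487, 0.245]
force: [7.5, 4.9, 3.2]
width: 0.27
gripper_force: 55.0
```

```bash
python3 -c "
from st import *
st()"
```

```text
F_c [-3.22 -6.66  5.91] near [-1.47 63.39 17.91] far [ -1.23 -63.67  45.38] tip [ -1.56 108.35   8.19] slant 12.197135230836457 width 24.83032768246976 t 8.9 j6 1.7123447611364087
```

Call:
{"fn": "arm_command", "kwargs": {
  "deltas": [0,0,0,0.0008,-0.0002,-0.0005,20,0,0,0,0.0016,-0.0004,-0.0011,20,0,0,0,0.0011,-0.0003,-0.0019,20,0,0,0,0.0006,-0.0001,-0.0028,20,0,0,0,0.0006,-0.0001,-0.0028,20]
}}

```text
clock: 9.4
position: [0.5715, -0.2412, 0.1472]
ee_rot: [-2.067, -1.487, 0.245]
force: [5.3, 5.8, 9.0]
width: 0.272
gripper_force: 55.1
```

```bash
python3 -c "
from st import *
st()"
```

```text
F_c [ 1.85 -6.93  9.5 ] near [-2.76 63.29 16.43] far [ -2.52 -63.77  43.91] tip [ -2.84 108.25   6.7 ] slant 12.204573103260744 width 25.004713527372463 t 9.4 j6 1.7107922690964112
```

Call:
{"fn": "arm_command", "kwargs": {
  "deltas": [0,0,0,-0.0008,0.0002,-0.0007,20,0,0,0,-0.0013,0.0004,-0.0015,20,0,0,0,-0.0018,0.0005,-0.0023,20,0,0,0,-0.0018,0.0005,-0.0023,20]
}}

```text
clock: 9.8
position: [0.57, -0.2408, 0.145]
ee_rot: [-2.068, -1.487, 0.245]
force: [6.9, 5.4, 9.5]
width: 0.271
gripper_force: 55.0
```

```bash
python3 -c "
from st import *
st()"
```

```text
F_c [ 0.83 -7.02 10.86] near [-2.67 63.25 13.72] far [ -2.42 -63.81  41.21] tip [ -2.76 108.21   3.99] slant 12.208726911003343 width 24.95759130449398 t 9.8 j6 1.70324552410928
```

Call:
{"fn": "arm_command", "kwargs": {
  "deltas": [0,0,0,-0.0005,0.0001,-0.0008,20,0,0,0,-0.001,0.0003,-0.0017,20,0,0,0,-0.0016,0.0004,-0.0025,20,0,0,0,-0.0016,0.0004,-0.0025,20]
}}

```text
clock: 10.2
position: [0.5685, -0.2404, 0.1426]
ee_rot: [-2.068, -1.487, 0.245]
force: [7.2, 5.2, 10.2]
width: 0.268
gripper_force: 55.0
```

```bash
python3 -c "
from st import *
st()"
```

```text
F_c [ 0.92 -6.93 11.63] near [-2.68 63.23 10.8 ] far [ -2.42 -63.82  38.3 ] tip [ -2.77 108.19   1.07] slant 12.212327735595629 width 24.642892523174513 t 10.2 j6 1.6961467346383021
```

Call:
{"fn": "arm_command", "kwargs": {
  "deltas": [0,0,0,-0.0005,0.0001,-0.0008,20,0,0,0,-0.001,0.0003,-0.0017,20,0,0,0,-0.0016,0.0004,-0.0025,20,0,0,0,-0.0016,0.0004,-0.0025,20]
}}

```text
clock: 10.6
position: [0.5678, -0.2402, 0.1414]
ee_rot: [-2.069, -1.489, 0.242]
force: [9.8, 4.2, 17.0]
width: 0.267
gripper_force: 54.9
```

```bash
python3 -c "
from st import *
st(); snap('side','side6'); snap('wrist','wrist6')
a=cv2.imread('pics/side5.png',0);b=cv2.imread('pics/side6.png',0)
for y,x in ((150,325),(170,290)):
    pa=np.float32(a[145:235,285:345]);
d=cv2.absdiff(a,b)[140:240,280:360]; print(np.argwhere(d[55:,:]>25).shape, cv2.phaseCorrelate(np.float32(a[190:225,285:340]),np.float32(b[190:225,285:340])))
"
```

```text
F_c [ 2.33 -6.63 18.82] near [-2.81 63.19  9.39] far [ -2.46 -63.87  36.91] tip [ -2.94 108.15  -0.34] slant 12.218690821099328 width 24.522547909718565 t 10.6 j6 1.6896171885893847
(159, 2) ((0.25613038251803744, 0.20550688994430644), 0.7164487512023361)
```

```bash
python3 - <<'E'
from st import *
A=st(); o=sensors.observe(); print("tq_c",A.T@o["ft_torque"],"F",o["force"], o["gripper_force"])
p=np.load("lamp2.npy"); print("TCP_c",1e3*A.T@(o["position"]-p[:3]))
b=cv2.imread('pics/side6.png')[140:240,270:370];w=cv2.imread('pics/wrist6.png'); a=cv2.imread('pics/side5.png')[140:240,270:370]
i=np.zeros((600,800,3),np.uint8); i[:300,:300]=cv2.resize(a,(300,300),interpolation=2);i[300:,:300]=cv2.resize(b,(300,300),interpolation=2); i[:400,300:800]=cv2.resize(w[0:320,120:520],(500,400)); cv2.imwrite('pics/c6.png',i)
E
```

```text
F_c [ 2.29 -6.27 18.22] near [-2.82 63.18  9.4 ] far [ -2.46 -63.87  36.91] tip [ -2.94 108.14  -0.33] slant 12.216464623021219 width 24.818043606924498 t 10.7 j6 1.6896869766027949
tq_c [-1.52  0.18  0.01] F [ 9.4   3.98 16.51] 54.93055880069733
TCP_c [-2.71 35.56 23.57]
```

View pics/c6.png

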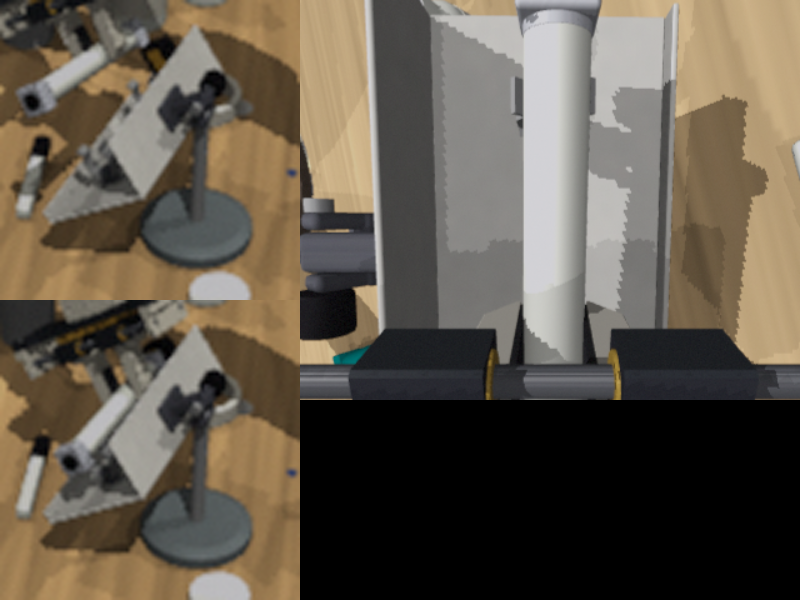

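The side crops show the head unmoved. The force is already 18 N, partly pin friction on the block. I relieve the axial and sideways load before going on.

Call:
{"fn": "arm_command", "kwargs": {
  "deltas": [0,0,0,0.0003,0.0008,0.0007,20,0,0,0,0.0002,0.0015,0.0007,20,0,0,0,0.0002,0.0015,0.0007,20]
}}

```text
clock: 11.0
position: [0.5677, -0.24, 0.1414]
ee_rot: [-2.071, -1.489, 0.244]
force: [8.8, 1.0, 13.2]
width: 0.269
gripper_force: 54.9
```

```bash
cat >> st.py <<'E'
def tq():
    A=st(); o=sensors.observe(); print("tq_c",A.T@o["ft_torque"])
E
python3 -c "
from st import *
tq()"
```

```text
F_c [ 0.34 -3.21 15.54] near [-2.65 63.1   9.42] far [ -2.51 -64.    36.73] tip [ -2.69 108.07  -0.24] slant 12.125980888725769 width 24.705834906629754 t 11.0 j6 1.6884854219423584
tq_c [-0.69  0.71 -0.04]
```

Call:
{"fn": "arm_command", "kwargs": {
  "deltas": [0,0,0,-0.0003,0.0001,-0.0005,20,0,0,0,-0.0005,0.0001,-0.0008,20,0,0,0,-0.0005,0.0001,-0.0008,20]
}}

```text
clock: 11.3
position: [0.5673, -0.2399, 0.1407]
ee_rot: [-2.071, -1.489, 0.244]
force: [9.2, 0.0, 13.5]
width: 0.269
gripper_force: 54.9
```

```bash
python3 -c "
from st import *
tq()"
```

```text
F_c [-0.01 -2.39 16.19] near [-2.6  63.07  8.57] far [ -2.45 -64.02  35.91] tip [ -2.65 108.04  -1.1 ] slant 12.140548564071771 width 24.77653685329754 t 11.3 j6 1.6864643823778946
tq_c [-0.8   0.64 -0.03]
```

Call:
{"fn": "arm_command", "kwargs": {
  "deltas": [0,0,0,-0.0003,0.0001,-0.0005,20,0,0,0,-0.0006,0.0002,-0.001,20,0,0,0,-0.0006,0.0002,-0.001,20]
}}

```text
clock: 11.6
position: [0.5663, -0.2397, 0.1394]
ee_rot: [-2.071, -1.488, 0.245]
force: [7.5, 0.6, 11.4]
width: 0.269
gripper_force: 54.9
```

```bash
python3 -c "
from st import *
tq()"
```

```text
F_c [ 0.34 -2.47 13.43] near [-2.52 63.12  6.92] far [ -2.4  -63.97  34.26] tip [ -2.56 108.09  -2.76] slant 12.141056801350835 width 24.728704369760948 t 11.6 j6 1.6836046793056254
tq_c [-0.82  0.59 -0.  ]
```

Past the peak, and the force is falling. Keep going.

Call:
{"fn": "arm_command", "kwargs": {
  "deltas": [0,0,0,-0.0005,0.0001,-0.0008,20,0,0,0,-0.001,0.0003,-0.0017,20,0,0,0,-0.0016,0.0004,-0.0025,20,0,0,0,-0.0016,0.0004,-0.0025,20]
}}

```text
clock: 12.0
position: [0.5631, -0.2391, 0.1353]
ee_rot: [-2.068, -1.485, 0.248]
force: [2.5, 2.9, 1.1]
width: 0.27
gripper_force: 54.9
```

```bash
python3 -c "
from st import *
tq()"
```

```text
F_c [-0.78 -3.49  1.83] near [-1.99 63.36  1.71] far [ -2.   -63.74  29.03] tip [ -1.99 108.33  -7.96] slant 12.132746675038263 width 24.802655193107476 t 12.0 j6 1.6762099739783571
tq_c [-0.87  0.77  0.03]
```

Call:
{"fn": "arm_command", "kwargs": {
  "deltas": [0,0,0,-0.0005,0.0001,-0.0008,20,0,0,0,-0.001,0.0003,-0.0017,20,0,0,0,-0.001,0.0003,-0.0017,20]
}}

```text
clock: 12.3
position: [0.5615, -0.2388, 0.133]
ee_rot: [-2.068, -1.484, 0.249]
force: [3.5, 2.6, 5.1]
width: 0.27
gripper_force: 54.9
```

```bash
python3 -c "
from st import *
tq()"
```

```text
F_c [ 0.47 -3.42  5.76] near [-1.85 63.54 -1.14] far [ -1.94 -63.56  26.16] tip [ -1.82 108.52 -10.8 ] slant 12.124502805128817 width 24.830778200788462 t 12.3 j6 1.6712406283287151
tq_c [-1.36  0.66  0.15]
```

Call:
{"fn": "arm_command", "kwargs": {
  "deltas": [0,0,0,-0.0005,0.0001,-0.0008,20,0,0,0,-0.0005,0.0001,-0.0008,20]
}}

```text
clock: 12.5
position: [0.5614, -0.2388, 0.1329]
ee_rot: [-2.069, -1.485, 0.248]
force: [5.0, 2.1, 9.1]
width: 0.267
gripper_force: 54.9
```

```bash
python3 -c "
from st import *
tq()"
```

```text
F_c [ 1.42 -3.36 10.  ] near [-1.89 63.5  -1.26] far [ -1.95 -63.6   26.06] tip [ -1.87 108.47 -10.92] slant 12.13090554406662 width 24.51935131211046 t 12.5 j6 1.6694581605704977
tq_c [-1.48  0.43  0.16]
```

The near clip is solidly on its foot: 10 N with no further travel. Now unload, open and retract.

Call:
{"fn": "arm_command", "kwargs": {
  "deltas": [0,0,0,0.0008,-0.0002,0.0013,20,0,0,0,0.0008,-0.0002,0.0013,46,0,0,0,0.0008,-0.0002,0.0013,46,0,0,0,0.0008,-0.0002,0.0013,46,0,0,0,0.0008,-0.0002,0.0013,46,0,0,0,0.006,-0.004,0.01,46,0,0,0,0.012,-0.008,0.02,46,0,0,0,0.02,-0.015,0.036,46,0,0,0,0.032,-0.023,0.056,46,0,0,0,0.046,-0.034,0.082,46,0,0,0,0.046,-0.034,0.082,46]
}}

```text
clock: 13.6
position: [0.6085, -0.2751, 0.2172]
ee_rot: [-2.074, -1.486, 0.248]
force: [0.6, -0.2, 0.2]
width: 0.498
gripper_force: 0.0
```

```bash
cat >> st.py <<'E'
OFF=np.array([-1.9,-1.6,-1.3])
def press(y,z,dx=0):   # fingertip at true-cradle (dx,y,z) mm, tool along -z_c
    p=np.load("lamp2.npy");A=axes(*p[3:]); return p[:3]+A@((np.array([dx,y,z])+OFF)/1e3)+A[:,2]*.019, toolR(-A[:,1],-A[:,2])
E
python3 -c "
from st import *
tq(); np.set_printoptions(precision=4,suppress=True)
plan(*press(-96,75)); print(press(-96,75)[0])
snap('wrist','wrist7'); snap('side','side7')"
```

```text
F_c [-0.44  0.02  0.52] near [-1.61 86.42 99.37] far [ -1.89 -40.73 126.44] tip [ -1.52 131.41  89.79] slant 12.01923778461324 width 45.815106151373946 t 13.6 j6 1.932165724458922
tq_c [ 0.23  0.76 -0.15]
turn [-0.1067  0.0304  0.0744] shift [ 0.0297  0.1539 -0.0175] clock 13.6
[ 0.6382 -0.1212  0.1997]
```

Call:
{"fn": "arm_command", "kwargs": {
  "deltas": [-0.05,0.015,0.037,0.01,0.05,0.01,0,-0.107,0.03,0.074,0.02,0.1,0.01,0,-0.107,0.03,0.074,0.03,0.15,0,0,-0.107,0.03,0.074,0.03,0.154,-0.017,0,-0.107,0.03,0.074,0.03,0.154,-0.017,0,-0.107,0.03,0.074,0.03,0.154,-0.017,0]
}}

```text
clock: 14.3
position: [0.6355, -0.1207, 0.1963]
ee_rot: [-2.092, -1.602, 0.485]
force: [-0.5, -1.0, -0.1]
width: 0.032
gripper_force: 0.0
```

```bash
cat >> st.py <<'E'
def tip():
    o=sensors.observe(); p=np.load("lamp2.npy");A=axes(*p[3:]); T=R.from_rotvec(o["ee_rot"]).as_matrix()
    print("F_c",A.T@o["force"],"tip true-cradle",1e3*A.T@(o["position"]+T[:,2]*.019-p[:3])-OFF,"tool in cradle z",A.T@T[:,2],"x",A.T@T[:,0],"w",o["width"]*92,"t",o["clock"],"j6",o["joints"][5])
E
python3 - <<'E'
from st import *
tip(); np.set_printoptions(precision=4,suppress=True)
c=cal("wrist7"); p=np.load("lamp2.npy"); A=axes(*p[3:]); a=np.radians(12.13)
c["tvec"]=np.array(c["tvec"])+[.001,0,0]
im=cv2.imread("pics/wrist7.png"); h=cv2.cvtColor(im,cv2.COLOR_BGR2HSV)
for s in(-105,-97,-80,-50,-20):
    X=p[:3]+A@((np.array([0,65-(65-s)*np.cos(a)+15*np.sin(a),(65-s)*np.sin(a)+15*np.cos(a)])+OFF)/1e3); u,v=proj(c,X)[0]
    r=h[int(v),int(u)-40:int(u)+40] if 0<=v<400 else None
    print(s,u,v, None if r is None else [ (k.min()+int(u)-40,k.max()+int(u)-40) for k in [np.flatnonzero((r[:,1]<60)&(r[:,2]>150))] if k.size])
plan(*press(-96,52))
E
```

```text
F_c [ 0.09  1.13 -0.18] tip true-cradle [  0.57 -95.79  70.67] tool in cradle z [ 0.01  0.   -1.  ] x [-0. -1. -0.] w 2.985302904084085 t 14.3 j6 1.8375959083044198
-105 324.0205447853249 11.814629646837176 []
-97 324.01268830735125 25.426256172668417 [(np.int64(302), np.int64(342))]
-80 323.9966375830969 53.28969018161496 [(np.int64(286), np.int64(362))]
-50 323.970274483171 99.21688229546379 [(np.int64(306), np.int64(362))]
-20 323.9461400631083 141.44025410011096 [(np.int64(307), np.int64(360))]
turn [-0.0004 -0.0048  0.001 ] shift [-0.0095  0.0028 -0.0159] clock 14.3
```

Call:
{"fn": "arm_command", "kwargs": {
  "deltas": [0,-0.005,0,-0.005,0.0014,-0.0084,0,0,-0.005,0,-0.0095,0.0028,-0.016,0,0,-0.005,0,-0.0115,0.0034,-0.0193,0,0,-0.005,0,-0.0135,0.0037,-0.0215,0,0,-0.005,0,-0.0135,0.0037,-0.0215,0]
}}

```text
clock: 14.8
position: [0.6226, -0.1161, 0.1751]
ee_rot: [-2.097, -1.607, 0.475]
force: [0.8, 0.1, 0.1]
width: 0.003
gripper_force: 0.0
```

```bash
python3 -c "
from st import *
tip()"
```

```text
F_c [-0.55 -0.34  0.47] tip true-cradle [  0.25 -96.86  45.5 ] tool in cradle z [-0. -0. -1.] x [ 0. -1.  0.] w 0.26557326877399523 t 14.8 j6 1.7609091179211032
```

Call:
{"fn": "arm_command", "kwargs": {
  "deltas": [0,0,0,-0.0011,0.0003,-0.0017,0,0,0,0,-0.0021,0.0006,-0.0034,0,0,0,0,-0.0032,0.0008,-0.005,0,0,0,0,-0.0042,0.0011,-0.0067,0,0,0,0,-0.0042,0.0011,-0.0067,0]
}}

```text
clock: 15.3
position: [0.6198, -0.1141, 0.1695]
ee_rot: [-2.098, -1.61, 0.471]
force: [4.1, 1.0, 5.3]
width: -0.0
gripper_force: 3.4
```

```bash
python3 -c "
from st import *
tip()"
```

```text
F_c [-0.19 -2.03  6.47] tip true-cradle [ -0.23 -98.09  38.99] tool in cradle z [-0.01 -0.   -1.  ] x [ 0. -1.  0.] w -0.036231425488672475 t 15.3 j6 1.7403260408576564
```

Call:
{"fn": "arm_command", "kwargs": {
  "deltas": [0,0,0,-0.0007,-0.0001,-0.0008,0,0,0,0,-0.0014,-0.0004,-0.0017,0,0,0,0,-0.0019,-0.0005,-0.0025,0,0,0,0,-0.0024,-0.0004,-0.0034,0,0,0,0,-0.0024,-0.0004,-0.0034,0]
}}

```text
clock: 15.8
position: [0.6182, -0.1132, 0.1666]
ee_rot: [-2.097, -1.612, 0.468]
force: [6.4, 3.2, 7.7]
width: 0.003
gripper_force: 5.0
```

```bash
python3 -c "
from st import *
tip()"
```

```text
F_c [-0.25 -4.72  9.4 ] tip true-cradle [ -0.28 -98.59  35.64] tool in cradle z [-0.01 -0.   -1.  ] x [ 0. -1.  0.] w 0.2746261116195132 t 15.8 j6 1.7301341033579434
```

Call:
{"fn": "arm_command", "kwargs": {
  "deltas": [0,0,0,-0.0005,0.0001,-0.0008,0,0,0,0,-0.001,0.0003,-0.0017,0,0,0,0,-0.0016,0.0004,-0.0025,0,0,0,0,-0.0021,0.0006,-0.0034,0,0,0,0,-0.0021,0.0006,-0.0034,0]
}}

```text
clock: 16.3
position: [0.6162, -0.1119, 0.1632]
ee_rot: [-2.096, -1.612, 0.467]
force: [5.5, 5.1, 8.0]
width: 0.002
gripper_force: 4.8
```

```bash
python3 -c "
from st import *
tip()"
```

```text
F_c [ 1.07 -6.32  8.87] tip true-cradle [ -0.26 -99.37  31.53] tool in cradle z [-0.01 -0.01 -1.  ] x [ 0.   -1.    0.01] w 0.1730966814324367 t 16.3 j6 1.7200685595354297
```

Call:
{"fn": "arm_command", "kwargs": {
  "deltas": [0,0,0,-0.0003,0.0006,-0.0008,0,0,0,0,-0.0007,0.0013,-0.0017,0,0,0,0,-0.0012,0.0019,-0.0025,0,0,0,0,-0.0016,0.0025,-0.0034,0,0,0,0,-0.0016,0.0025,-0.0034,0]
}}

```text
clock: 16.8
position: [0.6134, -0.1106, 0.1589]
ee_rot: [-2.096, -1.61, 0.471]
force: [2.8, 3.0, 4.5]
width: 0.003
gripper_force: 2.2
```

```bash
python3 -c "
from st import *
tip()"
```

```text
F_c [ 0.84 -3.61  4.89] tip true-cradle [ -0.06 -99.9   26.26] tool in cradle z [-0. -0. -1.] x [ 0. -1.  0.] w 0.27527797062902554 t 16.8 j6 1.7104156182038763
```

Call:
{"fn": "arm_command", "kwargs": {
  "deltas": [0,0,0,-0.0005,0.0003,-0.0008,0,0,0,0,-0.001,0.0006,-0.0017,0,0,0,0,-0.0015,0.0009,-0.0025,0,0,0,0,-0.002,0.0012,-0.0034,0,0,0,0,-0.0025,0.0014,-0.0042,0,0,0,0,-0.0025,0.0014,-0.0042,0]
}}

```text
clock: 17.4
position: [0.6098, -0.1106, 0.1537]
ee_rot: [-2.096, -1.608, 0.475]
force: [0.0, 0.4, -0.1]
width: 0.006
gripper_force: 0.0
```

```bash
python3 -c "
from st import *
tip()"
```

```text
F_c [-0.   -0.39 -0.16] tip true-cradle [  0.09 -98.86  20.04] tool in cradle z [-0. -0. -1.] x [ 0. -1.  0.] w 0.5286206898345734 t 17.4 j6 1.6982252163046212
```

Clicked in: contact is gone. Follow down to confirm the foot.

Call:
{"fn": "arm_command", "kwargs": {
  "deltas": [0,0,0,-0.0011,0.0003,-0.0017,0,0,0,0,-0.0021,0.0006,-0.0034,0,0,0,0,-0.0032,0.0008,-0.005,0,0,0,0,-0.0037,0.001,-0.0059,0,0,0,0,-0.0037,0.001,-0.0059,0]
}}

```text
clock: 17.9
position: [0.608, -0.1098, 0.1504]
ee_rot: [-2.1, -1.611, 0.471]
force: [5.5, -1.9, 13.1]
width: 0.003
gripper_force: 7.3
```

```bash
python3 -c "
from st import *
tip()"
```

```text
F_c [ 2.3   0.44 14.16] tip true-cradle [ -0.22 -99.18  16.13] tool in cradle z [-0.01 -0.   -1.  ] x [ 0. -1.  0.] w 0.24081212226034657 t 17.9 j6 1.681898198730487
```

Call:
{"fn": "arm_command", "kwargs": {
  "deltas": [0,0,0,0.005,-0.0014,0.008,0,0,0,0,0.016,-0.0042,0.025,0,0,0,0,0.016,-0.0042,0.025,0]
}}

```text
clock: 18.2
position: [0.6239, -0.1139, 0.1747]
ee_rot: [-2.099, -1.61, 0.472]
force: [0.8, 0.3, -0.6]
width: 0.006
gripper_force: 0.0
```

```bash
python3 -c "
from st import *
np.set_printoptions(precision=4,suppress=True)
tip()
for y,z in((-128,40),(-128,-2),(-118,-2)): plan(*press(y,z))"
```

```text
F_c [-0.8484 -0.5111 -0.1055] tip true-cradle [ -0.6455 -99.3957  45.5407] tool in cradle z [-0.0054 -0.003  -1.    ] x [ 0.0009 -1.      0.003 ] w 0.5674713096449436 t 18.2 j6 1.756802903461742
turn [-0.0009  0.0038  0.0006] shift [ 0.0041  0.0286 -0.0043] clock 18.2
turn [-0.0009  0.0038  0.0006] shift [-0.0181  0.0345 -0.0395] clock 18.2
turn [-0.0009  0.0038  0.0006] shift [-0.0207  0.0249 -0.0395] clock 18.2
```

Call:
{"fn": "arm_command", "kwargs": {
  "deltas": [0,0.004,0,0.005,0.029,0,0,0,0.004,0,0.004,0.0286,-0.004,0,0,0.004,0,0.004,0.0286,-0.004,0,0,0.004,0,-0.005,0.031,-0.02,0,0,0.004,0,-0.018,0.0345,-0.039,0,0,0.004,0,-0.018,0.0345,-0.039,0,0,0.004,0,-0.0194,0.0295,-0.039,0,0,0.004,0,-0.0207,0.025,-0.039,0,0,0.004,0,-0.0207,0.025,-0.039,0]
}}

```text
clock: 19.1
position: [0.6023, -0.0904, 0.1349]
ee_rot: [-2.096, -1.604, 0.48]
force: [0.3, -1.0, 0.2]
width: 0.006
gripper_force: 0.0
```

```bash
python3 -c "
from st import *
tip()"
```

```text
F_c [-0.35  0.86  0.48] tip true-cradle [   0.3  -116.42   -2.57] tool in cradle z [ 0. -0. -1.] x [-0. -1.  0.] w 0.5301481484077475 t 19.1 j6 1.6484159592715022
```

Call:
{"fn": "arm_command", "kwargs": {
  "deltas": [0,0,0,-0.0003,-0.001,0,0,0,0,0,-0.0005,-0.0019,0,0,0,0,0,-0.0008,-0.0029,0,0,0,0,0,-0.0008,-0.0029,0,0]
}}

```text
clock: 19.5
position: [0.6011, -0.0912, 0.1343]
ee_rot: [-2.093, -1.605, 0.48]
force: [1.0, 0.4, 0.5]
width: 0.005
gripper_force: 0.5
```

```bash
python3 -c "
from st import *
tip()"
```

```text
F_c [-0.49 -0.62  0.88] tip true-cradle [   0.75 -115.34   -3.58] tool in cradle z [ 0. -0. -1.] x [ 0. -1.  0.] w 0.46165007311223333 t 19.5 j6 1.6474508531529937
```

Call:
{"fn": "arm_command", "kwargs": {
  "deltas": [0,0,0,-0.0003,-0.001,0,0,0,0,0,-0.0005,-0.0019,0,0,0,0,0,-0.0008,-0.0029,0,0,0,0,0,-0.0008,-0.0029,0,0]
}}

```text
clock: 19.9
position: [0.601, -0.0914, 0.1344]
ee_rot: [-2.09, -1.607, 0.475]
force: [3.6, 9.3, 0.5]
width: 0.005
gripper_force: 4.6
```

```bash
python3 -c "
from st import *
tip()"
```

```text
F_c [-0.59 -9.95  0.94] tip true-cradle [   0.8  -115.18   -3.52] tool in cradle z [ 0. -0. -1.] x [ 0. -1.  0.] w 0.4754029629834732 t 19.9 j6 1.6464900751958353
```

Call:
{"fn": "arm_command", "kwargs": {
  "deltas": [0,0,0,-0.0003,-0.001,0,0,0,0,0,-0.0005,-0.0019,0,0,0,0,0,-0.0008,-0.0029,0,0,0,0,0,-0.001,-0.0038,0,0,0,0,0,-0.001,-0.0038,0,0]
}}

```text
clock: 20.4
position: [0.6007, -0.0923, 0.1344]
ee_rot: [-2.086, -1.609, 0.471]
force: [6.2, 15.8, -0.4]
width: 0.001
gripper_force: 8.6
```

```bash
python3 -c "
from st import *
tip()"
```

```text
F_c [ -1.85 -16.83   0.72] tip true-cradle [   0.89 -114.35   -3.48] tool in cradle z [ 0.   -0.01 -1.  ] x [ 0.01 -1.    0.01] w 0.04887932307082779 t 20.4 j6 1.6457518696040228
```

Call:
{"fn": "arm_command", "kwargs": {
  "deltas": [0,0,0,-0.0003,-0.001,0,0,0,0,0,-0.0005,-0.0019,0,0,0,0,0,-0.0008,-0.0029,0,0,0,0,0,-0.0008,-0.0029,0,0]
}}

```text
clock: 20.8
position: [0.6007, -0.0925, 0.1345]
ee_rot: [-2.083, -1.611, 0.466]
force: [7.9, 23.7, -0.8]
width: 0.002
gripper_force: 12.2
```

```bash
python3 -c "
from st import *
tip()"
```

```text
F_c [ -1.64 -24.98   0.16] tip true-cradle [   0.94 -114.19   -3.42] tool in cradle z [ 0.   -0.01 -1.  ] x [ 0.01 -1.    0.01] w 0.22639507478016 t 20.8 j6 1.6448864465319875
```

It slid about 0.8 mm and then held rigid at 25 N, so the pin is butted. Back off and look.

Call:
{"fn": "arm_command", "kwargs": {
  "deltas": [0,0,0,0.002,0.008,0,0,0,0,0,0.005,0.018,0,0,0,0,0,0.005,0.018,0,0,0,0,0,0.021,0.014,0.025,0,0,0,0,0.042,0.008,0.06,0,0,0,0,0.062,0,0.095,0,0,0,0,0.07,-0.04,0.11,0,0,0,0,0.07,-0.08,0.12,0,0,0,0,0.06,-0.11,0.13,0,0,0,0,0.06,-0.13,0.13,0,0,0,0,0.06,-0.13,0.13,0,0,0,0,0.06,-0.13,0.13,0]
}}

```text
clock: 22.0
position: [0.6458, -0.2276, 0.2543]
ee_rot: [-2.107, -1.615, 0.469]
force: [0.4, 0.9, -0.2]
width: 0.004
gripper_force: 0.0
```

```bash
python3 - <<'E'
from st import *
tip(); snap('wrist','wrist8'); snap('side','side8')
c=cal("wrist8"); c["tvec"]=np.array(c["tvec"])+[.001,0,0]
p=np.load("lamp2.npy"); A=axes(*p[3:])
P=lambda *m:proj(c,p[:3]+A@((np.array(m)+OFF)/1e3))[0]
print("pred far cap top ends",P(0,-105,15),P(0,-89,15),"near cap",P(0,89,15),P(0,105,15),"face top",P(0,111,30),"rim",P(63,-117.5,36),P(63,0,36))
a,b=cv2.imread('pics/side0.png')[140:240,270:370],cv2.imread('pics/side8.png')[140:240,270:370]
w=cv2.imread('pics/wrist8.png'); i=np.zeros((600,800,3),np.uint8); i[:300,:300]=cv2.resize(a,(300,300),interpolation=2); i[300:,:300]=cv2.resize(b,(300,300),interpolation=2); i[:500,300:]=cv2.resize(w[0:300,170:470],(500,500),interpolation=2)
cv2.imwrite('pics/c8.png',i)
E
```

```text
F_c [-0.21 -0.92 -0.08] tip true-cradle [  0.43   4.82 139.87] tool in cradle z [-0.01  0.   -1.  ] x [-0. -1. -0.] w 0.39100939703817134 t 22.0 j6 2.002101380461752
pred far cap top ends [322.21  70.46] [322.22  90.66] near cap [322.27 273.32] [322.27 286.73] face top [322.49 300.26] rim [240.02  49.89] [251.02 197.3 ]
```

View pics/c8.png

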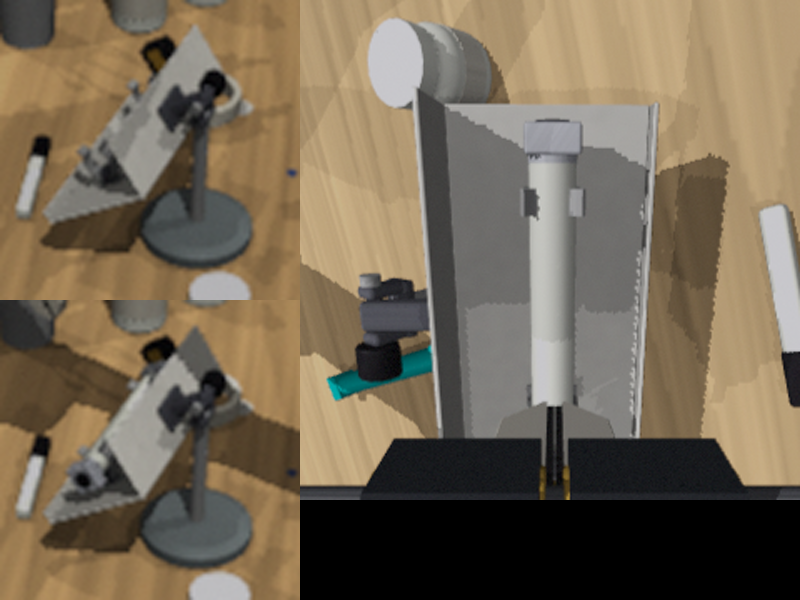

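The picture shows the tube in both clips and the head unchanged against the first side view. One check remains: a gentle touch on the hidden pin-end cap.

```bash
python3 -c "
from st import *
np.set_printoptions(precision=4,suppress=True)
for y,z in((92,60),(92,18)): plan(*press(y,z))"
```

```text
turn [ 0.002   0.0089 -0.0009] shift [-0.0648 -0.0746 -0.0672] clock 22.1
turn [ 0.002   0.0089 -0.0009] shift [-0.087  -0.0686 -0.1024] clock 22.1
```

Call:
{"fn": "arm_command", "kwargs": {
  "deltas": [0,0,0,-0.02,-0.04,0,0,0,0,0,-0.045,-0.07,-0.03,0,0,0,0,-0.065,-0.075,-0.067,0,0,0,0,-0.065,-0.075,-0.067,0,0,0,0,-0.065,-0.075,-0.067,0]
}}

```text
clock: 22.6
position: [0.5812, -0.3008, 0.1873]
ee_rot: [-2.104, -1.616, 0.469]
force: [0.8, 0.4, 2.0]
width: 0.005
gripper_force: 0.0
```

```bash
python3 -c "
from st import *
tip(); np.set_printoptions(precision=4,suppress=True)
plan(*press(92,18))"
```

```text
F_c [ 0.51 -0.62  2.06] tip true-cradle [ 0.15 92.3  60.  ] tool in cradle z [-0.01 -0.   -1.  ] x [ 0. -1.  0.] w 0.4768805504163427 t 22.6 j6 1.7927372820550485
turn [ 0.0015  0.0082 -0.0007] shift [-0.0218  0.0062 -0.0354] clock 22.6
```

Call:
{"fn": "arm_command", "kwargs": {
  "deltas": [0.0015,0.008,0,-0.01,0.003,-0.016,0,0.0015,0.008,0,-0.018,0.005,-0.029,0,0.0015,0.008,0,-0.0215,0.006,-0.0345,0,0.0015,0.008,0,-0.0225,0.0063,-0.036,0,0.0015,0.008,0,-0.0235,0.0065,-0.0375,0,0.0015,0.008,0,-0.0235,0.0065,-0.0375,0]
}}

```text
clock: 23.2
position: [0.5583, -0.2958, 0.1508]
ee_rot: [-2.099, -1.611, 0.479]
force: [-0.8, 0.3, 0.2]
width: 0.003
gripper_force: 0.0
```

```bash
python3 -c "
from st import *
tip()"
```

```text
F_c [ 0.82 -0.06 -0.36] tip true-cradle [-0.12 93.35 16.6 ] tool in cradle z [-0.  0. -1.] x [-0. -1. -0.] w 0.23278923248385988 t 23.2 j6 1.6949907736587484
```

Call:
{"fn": "arm_command", "kwargs": {
  "deltas": [0,0,0,-0.0005,0.0001,-0.0008,0,0,0,0,-0.001,0.0003,-0.0017,0,0,0,0,-0.0016,0.0004,-0.0025,0,0,0,0,-0.0016,0.0004,-0.0025,0]
}}

```text
clock: 23.6
position: [0.558, -0.2958, 0.1502]
ee_rot: [-2.102, -1.613, 0.476]
force: [5.5, -0.9, 13.5]
width: 0.005
gripper_force: 7.2
```

```bash
python3 -c "
from st import *
tip()"
```

```text
F_c [ 2.71 -0.56 14.31] tip true-cradle [-0.23 93.5  15.91] tool in cradle z [-0.01  0.   -1.  ] x [-0. -1. -0.] w 0.41888514354057244 t 23.6 j6 1.688313952218062
```

The pin end sits at 15.9 mm and the far end at 16.1 mm, and both are solid, so both clips are home. Retract and hand in.

Call:
{"fn": "arm_command", "kwargs": {
  "deltas": [0,0,0,0.005,-0.0014,0.008,0,0,0,0,0.02,-0.005,0.032,0,0,0,0,0.045,-0.012,0.07,0,0,0,0,0.06,-0.015,0.1,0,0,0,0,0.06,-0.015,0.1,0,0,0,0,0.06,-0.015,0.1,0]
}}

```text
clock: 24.2
position: [0.6162, -0.3106, 0.2477]
ee_rot: [-2.099, -1.609, 0.48]
force: [0.6, 0.4, -0.4]
width: 0.003
gripper_force: 0.0
```

```bash
python3 -c "
from st import *
tip()
a=cv2.imread('pics/side8.png',0)
snap('side','side9'); b=cv2.imread('pics/side9.png',0); print(cv2.phaseCorrelate(np.float32(a[170:212,285:330]),np.float32(b[170:212,285:330])))
from cell import arm; print(arm.sign_off())"
```

```text
F_c [-0.67 -0.55 -0.07] tip true-cradle [  2.94  92.69 130.42] tool in cradle z [-0.  0. -1.] x [-0. -1. -0.] w 0.28693186034342355 t 24.2 j6 2.003016383907646
((0.5033275968480204, 0.42899803253934365), 0.9439559522087191)
the job is handed in; nothing more can be done
None
```

The tube is clicked fully home in both clips and its pin was pushed up against the contact block until it would go no further; the head looked unmoved in the side views, no paint, bottle or other object was touched as far as I could tell, and I handed the job in at 24 s without seeing a verdict.

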